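# Wind up a specimen under the gauge nose and start the reading

### The job

Turn the hand crank of the gauge stand clockwise (seen from above) to wind the lift table up until the top of the steel specimen is about 10 mm below the measuring nose, without ever touching the nose. Only then press the button on the control box fully down, and let it come back up. Leave the glassware and other things on the bench standing where they are.

Things in the scene. Friction and masses are not known exactly. Their poses are not given: they have to be found in the camera images.
- stand: grey gauge stand, fixed. Origin on the bench under the crank axis. In its frame, mm: base plate 160 (x) by 490 (y -100 to +390), 20 thick; gearbox 130 square, top 95 up, round the origin; lift table at y +240; column at y +345, 320 tall; its arm reaches over the table: y +215 to +375, 44 in x (80 at the column), 255 to 320 up
- crank_axis (a point): point on the crank's upright axis, 149 mm above the bench, level with the middle of the grip
- crank_grip (a point): middle of the crank's upright black grip: 24 mm thick, 62 mm tall, from 118 to 180 mm above the bench, turning freely on its pin, 55 mm out from the axis. The flat steel crank arm below it is 20 mm wide, its top 118 mm up; the nut on the axis rises to 125 mm. Nothing else stands above the gearbox
- crank (a joint): angle of the crank, rad, with end stops at 0 and 23.4 (3.7 turns); grows as the crank turns clockwise seen from above. At 0 the grip lies on the stand's +x side. One clockwise turn raises the lift table 20 mm; it stays where it is left. Turning takes about 2.5 N at the grip
- specimen_top (a point): centre of the flat top of the hexagonal steel specimen (68 mm wide) clamped on the aluminium lift table (110 mm square); it rises and sinks with the table
- nose_tip (a point): lower tip of the fixed steel measuring nose, straight above the specimen, pointing down from the arm of the stand, 12 mm wide at the tip
- console: grey control box 130 (x) by 100 (y) by 45 mm, fixed to the bench; origin at the centre of its underside. A round white push button stands on its top, 25 mm to the -x side of its middle, a dark display on the other half
- start_top (a point): centre of the top of the push button (40 mm across, the only one); it moves down with the button
- start (a joint): travel of the push button, m: 0 released, 0.008 fully down; a spring brings it back, fully down takes 5 N
- flask_big: bystander: clear conical flask, 86 mm wide at the foot, 150 mm tall; origin at the centre of its underside, z up
- flask_amber: bystander: amber conical flask, 72 mm wide, 125 mm tall; origin at the centre of its underside, z up
- flask_green: bystander: green conical flask, 72 mm wide, 120 mm tall; origin at the centre of its underside, z up
- bottle: bystander: glass jar with a cap, 66 mm wide, 115 mm tall; origin at the centre of its underside, z up
- beaker: bystander: clear plastic beaker, 80 mm wide, 100 mm tall, open; origin at the centre of its underside, z up
- dish: bystander: white porcelain dish, 84 mm wide, 35 mm tall; origin at the centre of its underside, z up
- bolt: bystander: big steel bolt standing on its hexagonal head (54 mm), 90 mm tall; origin at the centre of its underside, z up

How it is judged:
By the outcome, as a careful person would: the job done as asked, in the order asked, and still so for the second after the job is handed in, with the robot touching nothing.
It also fails if it takes over 64 s, if anything falls off the work surface, if the arm or the gripper's body presses on something with over 40 N, if the wrist force passes 120 N, or if a joint passes its speed limit or range.

### The arm

A 6-joint arm with a two-finger parallel gripper is mounted at the origin on the work surface. World frame = base frame: x ahead of the robot, y to its left, z up, the work surface at z = 0. Lengths are in m, angles in rad, forces in N, time in s.
With the tool pointing down it reaches from about 0.35 to 0.775 m from the base axis. Payload 5.5 kg.
Tool frame: the origin (TCP) lies between the finger pads; the fingertips stand 19 mm ahead of it and the grasp point (between the pads) is the TCP; z points along the fingers, y is the line along which they close (so a half turn about z gives the same grasp; the last joint's range is limited). The gripper opens to 85 mm and grips with 20 to 120 N. Pads are 22 mm wide; open, the fingers measure 114 mm over their backs; the gripper's body (76 mm by 85 mm) begins 54 mm behind the grasp point. The pads swing forward as they close: fully open they stand 13 mm farther back than shut.
Start: joints at [1.013, 0.313, 0.046, 1.304, 0, 1.431], TCP at [0.233, 0.526, 0.217] pointing down, gripper open.
Joint ranges: [-2.76, 2.76], [-0.86, 1.69], [-1.03, 1.26], [-2.2, 2.34], [-1.47, 1.5], [-3.14, 3.14]. Speed limits (rad/s): [2.57, 2.57, 3.14, 3.14, 3.14, 3.14].

### API

Orientations are given as a unit quaternion [w, x, y, z].
In Python, from workcell import env gives the robot as it stands.
- The arm moves only by the shell command python3 -m pendant 'ROWS' [FORCE]. ROWS is JSON, a list of rows, each an object with "travel": the shift along the tool's x, y, z scaled (see below), a list of three; "rot": the turn, a rotation vector about the tool's x, y, z scaled (see below), a list of three; "fingers": the opening, from -1 (shut) to 1 (fully open). In form: [{"travel": [dx, dy, dz], "rot": [wx, wy, wz], "fingers": fingers}, ...]. A call has 1 to 10 rows; each row is the pose to reach, as a shift and turn from the pose commanded when the call began, along the tool's axes at that moment; what a row does not reach only later rows make up. The controller multiplies each number of a shift by 0.12 m and each number of a turn by 60 degrees. A row lasts 1/10 s, in which the tool goes at most 50 mm and 8.59 degrees, less where a joint would pass 70% of its speed; a pose out of reach is approached as far as the arm can. A call with a number of a shift or a turn outside -1 to 1 is refused whole. A call with a gripper value outside its range is refused whole. The fingers move at their own pace and stop on an object; FORCE is the grip in N (left out, the last holds). Time passes only in rows, so rows that repeat a pose let the fingers close. It gives the time, the measured TCP pose, the force, the opening and the grip force at its end, in the units of the state.
- env.get_state(): the state, without advancing time (a new reading comes with each control period).
- env.read_camera(name): name is "scene" or "top" or "wrist"; returns (picture, depth): 384x512x3 uint8, blue, green, red; 384x512 float32, m along the optical axis (not along the pixel's ray), 0 where there is no reading.
- env.camera_model(name): a dict with "fovy" (degrees; the focal length in pixels is half the picture's height over the tangent of half this angle, whatever the lens; pixels are square), "cx", "cy" (the principal point, pixels), "k1" (the pictures are not rectified: a ray, as slopes to the right and down, at radius r is drawn at 1 + k1 r^2 times it, then the intrinsics apply), "rvec" (rotation vector, rad) and "tvec" (3), from world to camera coordinates, as OpenCV has them; the wrist camera has in their place "T_tool_cam" (4x4, takes a point from camera to tool coordinates, whose origin is the TCP and whose axes are the flange's). Camera axes: x right, y down, z forward; pixel columns grow to the right and rows downward; lengths in m; the calibration is good to about 2 mm. A picture is of the moment at which its call begins: read the wrist's pose just before it. camera_model takes no time and is no camera call.
- env.hand_in(): hands the job in; it is judged then, once.
Trained networks look in the newest picture that a camera, given by its name, has taken for a name from the list of things; names that differ only in an ending like _2 or _b are one class to them, and where a whole thing is asked for, a point or a joint stands for the part that bears it (a point fixed in the world has none). Each returns a list of dicts, best first, with "conf" (0 to 1); they miss things now and then, are a little off and sometimes report something else, mostly with a low value. They report only what shows in the picture. A call takes as long as a camera call.
- env.outline_of(camera, target): "mask" (384x512 bool, what is visible of it) and "xy" ([column, row] in pixels, amid what is visible of it).
The state is a dict: "clock": time; "joint_pos": joint angles; "qvel": joint speeds; "tau": joint torques, N m; "tcp_pos": TCP position; "orientation": TCP orientation; "wrist_force": force on the tool from outside, world axes, zero at the start; "ft_torque": the same for the moment, N m; "finger_gap": finger opening in m; "grip_force": force on a finger pad.
Only numpy, scipy, OpenCV 4.12 (cv2) and the standard library are available. Lean on these libraries where they do the work, as an engineer would, in place of code of your own. Each camera call takes 0.05 s, during which the arm holds its last target. There are 200 camera calls.

## Working session

There is one attempt and no reset: what is moved stays moved. The work goes in short steps, Python scripts to look and compute and a shell command to move; the robot and the scene stay as the last step left them, time stands still between calls to the robot, and variables do not carry over. Pictures are saved under pics/ and viewed, at most 10 in all, crops included, and the job is handed in when it is done.

```bash
mkdir -p pics; ls
cat > h.py <<'E'
import numpy as np, cv2
from workcell import env
from scipy.spatial.transform import Rotation as R
def cam(name):
    m=env.camera_model(name)
    f=192/np.tan(np.radians(m["fovy"])/2)
    if "rvec" in m:
        Rc=R.from_rotvec(np.ravel(m["rvec"])).as_matrix(); t=np.ravel(m["tvec"])
        Rw,o=Rc.T,-Rc.T@t
    else:
        s=env.get_state(); T=np.array(m["T_tool_cam"]); q=s["orientation"]
        Rt=R.from_quat([q[1],q[2],q[3],q[0]]).as_matrix()
        Rw,o=Rt@T[:3,:3],np.array(s["tcp_pos"])+Rt@T[:3,3]
    return m,f,Rw,o
def rays(c,uv):
    m,f,Rw,o=c
    d=(np.atleast_2d(uv).astype(float)-[m["cx"],m["cy"]])/f
    u=d.copy()
    for _ in range(20): u=d/(1+m["k1"]*(u**2).sum(1,keepdims=True))
    return np.c_[u,np.ones(len(u))]@Rw.T   # scaled so depth=1
def pts(c,uv,z): return c[3]+rays(c,uv)*np.ravel(z)[:,None]
def proj(c,P):
    m,f,Rw,o=c
    p=(np.atleast_2d(P)-o)@Rw; s=p[:,:2]/p[:,2:]
    return s*(1+m["k1"]*(s**2).sum(1,keepdims=True))*f+[m["cx"],m["cy"]]
def tri(cs,uvs):
    A=np.zeros((3,3));b=np.zeros(3);L=[]
    for c,uv in zip(cs,uvs):
        d=rays(c,uv)[0];d/=np.linalg.norm(d);M=np.eye(3)-np.outer(d,d);A+=M;b+=M@c[3];L.append((M,c[3]))
    p=np.linalg.solve(A,b); return p,[np.linalg.norm(M@(p-o)) for M,o in L]
E
cat > look.py <<'E'
from h import *
names="crank_grip crank stand specimen_top nose_tip console start_top flask_big flask_amber flask_green bottle beaker dish bolt".split()
np.set_printoptions(precision=3,suppress=True)
for cn in ["scene","top"]:
    img,dep=env.read_camera(cn); c=cam(cn)
    cv2.imwrite(f"pics/{cn}0.png",img); np.savez(f"{cn}0.npz",img=img,dep=dep)
    for n in names:
        for r in env.outline_of(cn,n)[:2]:
            if r["conf"]<.3: continue
            k=r["mask"]&(dep>0); v,u=np.nonzero(k)
            if len(u)==0: print(cn,n,r["conf"],r["xy"]);continue
            P=pts(c,np.c_[u,v],dep[k])
            print(cn,n,round(r["conf"],2),np.round(r["xy"]),len(u),"med",np.median(P,0),"lo",np.percentile(P,3,axis=0),"hi",np.percentile(P,97,axis=0))
print(env.get_state())
E
python3 look.py
```

```text
pics
scene crank_grip 0.95 [247. 200.] 429 med [ 0.584 -0.075  0.124] lo [ 0.568 -0.094  0.107] hi [ 0.595 -0.022  0.18 ]
scene crank 0.7 [258. 169.] 337 med [0.383 0.105 0.031] lo [ 0.308  0.087 -0.   ] hi [0.397 0.164 0.091]
scene crank 0.56 [247. 202.] 452 med [ 0.584 -0.075  0.122] lo [ 0.569 -0.094  0.103] hi [ 0.596 -0.02   0.18 ]
scene stand 0.66 [328. 203.] 11775 med [0.638 0.179 0.093] lo [ 0.533 -0.112  0.013] hi [0.692 0.321 0.319]
scene specimen_top 0.97 [336. 179.] 1119 med [0.635 0.192 0.13 ] lo [0.564 0.152 0.114] hi [0.674 0.259 0.157]
scene nose_tip 0.96 [326. 200.] 11849 med [0.638 0.18  0.093] lo [ 0.529 -0.111  0.012] hi [0.691 0.323 0.319]
scene console 0.73 [156. 250.] 2078 med [ 0.521 -0.311  0.045] lo [ 0.453 -0.366  0.002] hi [ 0.578 -0.243  0.069]
scene start_top 0.73 [150. 233.] 172 med [ 0.487 -0.313  0.068] lo [ 0.465 -0.33   0.058] hi [ 0.5   -0.296  0.072]
scene start_top 0.49 [252. 292.] 1467 med [ 0.783 -0.197  0.063] lo [ 0.752 -0.223  0.01 ] hi [ 0.806 -0.163  0.152]
scene flask_big 0.83 [256. 292.] 1586 med [ 0.782 -0.196  0.061] lo [ 0.745 -0.223 
[... 2445 characters left out ...]
55  0.025] hi [ 0.561 -0.243  0.07 ]
top dish 0.59 [359. 182.] 518 med [ 0.649 -0.437  0.017] lo [ 0.612 -0.468  0.003] hi [ 0.68  -0.399  0.037]
top bolt 0.74 [182. 268.] 191 med [0.372 0.104 0.026] lo [0.35  0.09  0.014] hi [0.392 0.124 0.093]
{'clock': 1.5, 'joint_pos': array([1.013, 0.313, 0.046, 1.304, 0.   , 1.431]), 'qvel': array([-0.   , -0.   , -0.   , -0.001, -0.001,  0.   ]), 'tau': array([  0.001, -48.046,  29.881,   0.   ,  -0.   ,   0.   ]), 'tcp_pos': array([0.233, 0.526, 0.217]), 'orientation': array([0.   , 0.207, 0.978, 0.   ]), 'wrist_force': array([ 0.627, -0.454, -0.   ]), 'ft_torque': array([-0.013,  0.027,  0.002]), 'grip_force': 0.0, 'finger_gap': 0.08542985612488223}
```

View both.

View pics/scene0.png

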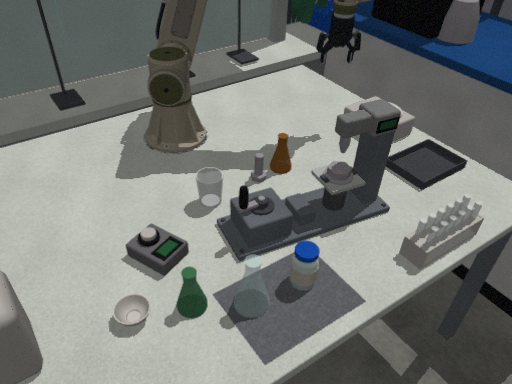

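View pics/top0.png

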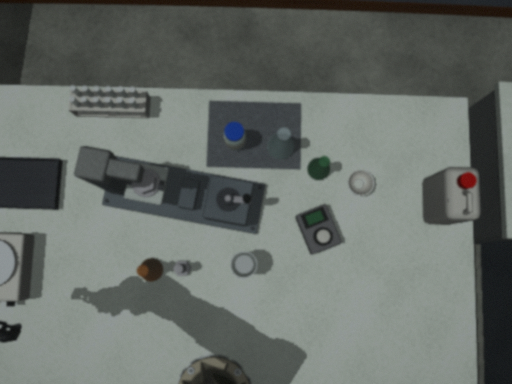

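```bash
cat > m.py <<'E'
from h import *
np.set_printoptions(precision=4,suppress=True)
for cn in ["scene","top"]:
    d=np.load(cn+"0.npz"); c=cam(cn); dep=d["dep"]; img=d["img"].astype(int)
    v,u=np.nonzero(dep>0); P=pts(c,np.c_[u,v],dep[v,u]); b=img[v,u]
    def rep(n,k):
        if k.sum()<5: print(cn,n,k.sum()); return
        (cx,cy),wh,a=cv2.minAreaRect(P[k][:,:2].astype(np.float32))
        print(cn,n,k.sum(),"mean",P[k].mean(0),"rect",np.round([cx,cy,*wh],4),round(a,1))
    x,y,z=P.T
    near=(abs(x-.59)<.11)&(abs(y+.05)<.11)
    rep("griptop",near&(z>.17)&(z<.19))
    rep("grip side",near&(z>.13)&(z<.19))
    rep("arm",near&(z>.112)&(z<.122))
    rep("gearbox top",near&(z>.09)&(z<.1))
    rep("base",(abs(x-.6)<.2)&(y>-.15)&(y<.36)&(z>.017)&(z<.0225)&(x>.48)&(x<.72))
    rep("armtop",(abs(x-.6)<.12)&(y>.1)&(y<.38)&(z>.315)&(z<.325))
    s=(abs(x-.6)<.06)&(y>.14)&(y<.28)
    print("hist",np.histogram(z[s],bins=np.arange(.1,.26,.004)))
    cn_=(abs(x-.5)<.09)&(abs(y+.3)<.09)
    rep("console top",cn_&(z>.042)&(z<.048)); rep("button",cn_&(z>.064))
    print(np.percentile(z[cn_],99))
E
python3 m.py
```

```text
scene griptop 65 mean [ 0.5794 -0.0844  0.1774] rect [ 0.5774 -0.0829  0.0214  0.0234] 30.8
scene grip side 183 mean [ 0.5815 -0.0861  0.16  ] rect [ 0.5783 -0.0838  0.0256  0.0216] 1.8
scene arm 170 mean [ 0.5827 -0.052   0.1178] rect [ 0.5822 -0.0546  0.0363  0.0837] 6.1
scene gearbox top 1048 mean [ 0.5951 -0.0301  0.0953] rect [ 0.579  -0.0284  0.13    0.1337] 80.5
scene base 2370 mean [0.6311 0.0991 0.0203] rect [0.6033 0.1142 0.4892 0.1631] 80.9
scene armtop 483 mean [0.636  0.2936 0.3195] rect [0.6276 0.2635 0.1533 0.0787] 80.8
hist (array([  0,   0,   0,   8,  26,  76, 207, 126, 116,  25,  29,  31,  28,
       173,  64,   0,   0,   0,   0,   0,   0,   0,   0,   0,   0,   0,
         2,   3,   9,   5,   9,   7,   9,  18,  13,  12,  13,  16,  14]), array([0.1  , 0.104, 0.108, 0.112, 0.116, 0.12 , 0.124, 0.128, 0.132,
       0.136, 0.14 , 0.144, 0.148, 0.152, 0.156, 0.16 , 0.164, 0.168,
       0.172, 0.176, 0.18 , 0.184, 0.188, 0.192, 0.196, 0.2  , 0.204,
       0.208, 0.212, 0.216, 0.22 , 0.224, 0.228, 0.232, 0.236, 0.24 ,
       0.244, 0.248, 0.252, 0.256]))
scene console top 
[... 765 characters left out ...]
5, 172,  84,  24,   8,   4,  42,
       157,  76,   1,   1,   0,   0,   0,   0,   0,   0,   0,   0,   0,
         0,   0,   0,   0,   0,   0,   0,   0,   0,   0,   0,   0,   0]), array([0.1  , 0.104, 0.108, 0.112, 0.116, 0.12 , 0.124, 0.128, 0.132,
       0.136, 0.14 , 0.144, 0.148, 0.152, 0.156, 0.16 , 0.164, 0.168,
       0.172, 0.176, 0.18 , 0.184, 0.188, 0.192, 0.196, 0.2  , 0.204,
       0.208, 0.212, 0.216, 0.22 , 0.224, 0.228, 0.232, 0.236, 0.24 ,
       0.244, 0.248, 0.252, 0.256]))
top console top 704 mean [ 0.503  -0.2991  0.0451] rect [ 0.4987 -0.3008  0.1284  0.0994] 24.3
top button 131 mean [ 0.4764 -0.3114  0.069 ] rect [ 0.4765 -0.311   0.0376  0.037 ] 46.0
0.07032714924671052
```

Run:
```python
from h import *
np.set_printoptions(precision=3,suppress=True,linewidth=250)
d=np.load("scene0.npz"); im=d["img"][90:230,230:400]; cv2.imwrite("pics/crop1.png",cv2.resize(im,None,fx=4.2,fy=4.2,interpolation=cv2.INTER_CUBIC))
c=cam("scene"); dep=d["dep"]
for v in range(124,186,2):
    us=np.arange(330,360,2); P=pts(c,np.c_[us,0*us+v],dep[v,us]); print(v,(P[:,2]*1000).astype(int))
yy=np.array([np.sin(np.radians(9.5)),np.cos(np.radians(9.5))]); p=np.array([.579,-.028])+.24*yy
print("nose xy",p,[proj(c,[[*p,z]]) for z in (.157,.2,.21,.22,.255)])
print(env.camera_model("wrist"))
```

```text
124 [  1  -1   0 287 292 296 299 304 306 309 305 304 303 300 299]
126 [  0   1   0 282 286 291 295 299 299 300 298 298 295 293 294]
128 [  2   0   0 277 282 285 291 291 295 294 293 291 289 290 286]
130 [  0   0   1 273 274 280 282 288 290 287 287 285 282 281 280]
132 [  0   0   0   3 271 275 281 282 284 281 278 278 276 278 274]
134 [  1   3   2  -3   1 270 274 278 275 277 274 273 270 269 266]
136 [  1  -3   2   0   0   0 269 272 272 270 266   1   0  -3   1]
138 [ -5   3   0   3   0 249 252 256 257 255 255   1   3   1   1]
140 [  0   0   3   0   2 242 248 250 250 250 245   1   0   2   0]
142 [  2   1   0  -1  -1 239 242 246 243 242  -2   2   0  -4   5]
144 [  1   0   5  -2   0 233 234 238 236 238  -1   4   0  -1 188]
146 [  1   2   1   0   0 226 230 232 232 230  -3   1   3   1 181]
148 [  0   0   0   3   0 219 222 224 223   1   0   0   2   0 176]
150 [  0   1   0   0   0   1 215 215   0  -1  -1   0   0  -2 170]
152 [  0   4   1   3   0   1 206 209   1   0   2   1  -2 158 165]
154 [  3  -2   4   1   0   1   2   0   0   2   1   3   5 154 161]
156 [  1   0   0   1   2   2   0   1   3  -1
[... 701 characters left out ...]
8 135 139 139 139 140 128 134 131 124 125 127]
180 [131 131 130 131 131 130 128 131 132 132 132 127 125 126 124]
182 [122 129 131 129 131 130 133 134 131 130 124 126 125 123 123]
184 [124 123 124 127 128 127 128 123 123 125 125 125 126 128 125]
nose xy [0.619 0.209] [array([[340.075, 166.613]]), array([[342.575, 153.711]]), array([[343.173, 150.622]]), array([[343.779, 147.498]]), array([[345.956, 136.285]])]
{'fovy': 66.22893710103979, 'cx': 255.33094511979436, 'cy': 192.16853216388742, 'k1': -0.01731502902578201, 'T_tool_cam': array([[ 0.   , -0.95 , -0.312,  0.08 ],
       [ 1.   ,  0.   ,  0.   , -0.   ],
       [-0.   , -0.312,  0.95 , -0.158],
       [ 0.   ,  0.   ,  0.   ,  1.   ]])}
```

View pics/crop1.png

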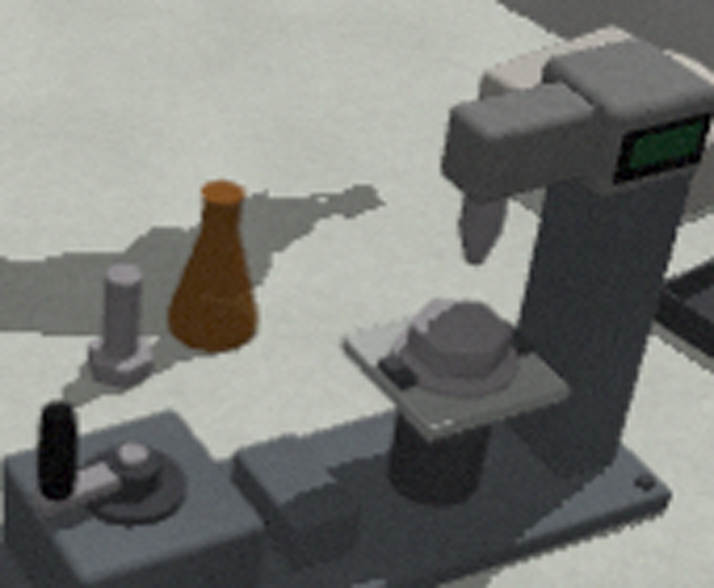

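```bash
python3 -m pendant '[{"travel":[-0.3,-0.22,-0.4],"rot":[0,0,0],"fingers":1},{"travel":[-0.6,-0.45,-0.4],"rot":[0,0,0],"fingers":1},{"travel":[-1,-0.75,-0.4],"rot":[0,0,0],"fingers":1},{"travel":[-1,-0.75,-0.4],"rot":[0,0,0],"fingers":1}]' 20
python3 -m pendant '[{"travel":[-0.3,-0.22,0],"rot":[0,0,0],"fingers":1},{"travel":[-0.6,-0.45,0],"rot":[0,0,0],"fingers":1},{"travel":[-1,-0.75,0],"rot":[0,0,0],"fingers":1}]'
python3 -m pendant '[{"travel":[-0.3,-0.22,0],"rot":[0,0,0],"fingers":1},{"travel":[-0.6,-0.45,0],"rot":[0,0,0],"fingers":1},{"travel":[-1,-0.75,0],"rot":[0,0,0],"fingers":1}]'
python3 -m pendant '[{"travel":[-0.3,-0.22,0],"rot":[0,0,0],"fingers":1},{"travel":[-0.6,-0.45,0],"rot":[0,0,0],"fingers":1},{"travel":[-1,-0.75,0],"rot":[0,0,0],"fingers":1},{"travel":[-1,-0.75,0],"rot":[0,0,0],"fingers":1},{"travel":[-1,-0.75,0],"rot":[0,0,0],"fingers":1}]'
cat > w.py <<'E'
from h import *
import sys
np.set_printoptions(precision=4,suppress=True)
s=env.get_state(); c=cam("wrist"); img,dep=env.read_camera("wrist"); cv2.imwrite(f"pics/w{sys.argv[1]}.png",img)
np.savez(f"w{sys.argv[1]}.npz",img=img,dep=dep,tcp=s["tcp_pos"])
print(s["clock"],s["tcp_pos"],s["orientation"],s["joint_pos"])
v,u=np.nonzero(dep>0); P=pts(c,np.c_[u,v],dep[v,u]); x,y,z=P.T
def rep(n,k):
    if k.sum()<5: return
    (cx,cy),wh,a=cv2.minAreaRect(P[k][:,:2].astype(np.float32)); print(n,k.sum(),"mean",P[k].mean(0),"rect",np.round([cx,cy,*wh],4),round(a,1),"med z",np.median(z[k]))
near=(abs(x-.577)<.1)&(abs(y+.03)<.1)
rep("griptop",near&(z>.174)&(z<.187)); rep("gearbox",near&(z>.09)&(z<.099)); rep("arm",near&(z>.113)&(z<.121)); rep("nut",(abs(x-.577)<.025)&(abs(y+.03)<.025)&(z>.122)&(z<.13))
s2=(abs(x-.617)<.035)&(abs(y-.208)<.035); rep("spec",s2&(z>.145)&(z<.2)); rep("console",(abs(x-.5)<.09)&(abs(y+.3)<.09)&(z>.042)&(z<.05)); rep("button",(abs(x-.48)<.04)&(abs(y+.31)<.04)&(z>.064)&(z<.075))
E
python3 w.py 1
```

```text
clock: 1.9
tcp_pos: [0.308, 0.3919, 0.2662]
orientation: [0.001, 0.209, 0.978, 0.0]
wrist_force: [-0.0, 0.7, 0.1]
finger_gap: 0.0854
grip_force: 0.0
clock: 2.2
tcp_pos: [0.3752, 0.2712, 0.2654]
orientation: [0.0, 0.207, 0.978, 0.0]
wrist_force: [1.4, -0.2, 0.4]
finger_gap: 0.0848
grip_force: 0.0
clock: 2.5
tcp_pos: [0.4436, 0.1487, 0.2655]
orientation: [0.0, 0.207, 0.978, 0.0]
wrist_force: [0.9, 0.2, -0.5]
finger_gap: 0.0857
grip_force: 0.0
clock: 3.0
tcp_pos: [0.5168, 0.0176, 0.2647]
orientation: [-0.0, 0.209, 0.978, 0.0]
wrist_force: [-0.2, 0.6, -0.2]
finger_gap: 0.0857
grip_force: 0.0
3.0 [0.5168 0.0176 0.2647] [-0.0003  0.2091  0.9779  0.0001] [-0.1214  0.1911  0.0012  1.3814  0.0002  0.2999]
griptop 402 mean [ 0.5708 -0.0815  0.1797] rect [ 0.5715 -0.0822  0.0205  0.0208] 4.1 med z 0.1804980725482443
gearbox 7259 mean [ 0.5681 -0.0212  0.0957] rect [ 0.5753 -0.0281  0.1299  0.1293] 80.9 med z 0.09590063439670926
arm 973 mean [ 0.5723 -0.044   0.1189] rect [ 0.5775 -0.0527  0.0352  0.0852] 4.3 med z 0.11920528001807706
nut 205 mean [ 0.5752 -0.0279  0.1259] rect [ 0.5754 -0.0282  0.0168  0.018 ] 65.1 med z 0.12606318200904199
spec 3239 mean [0.6099 0.2061 0.1549] rect [0.6135 0.2082 0.0613 0.065 ] 79.7 med z 0.15541412356551915
console 3956 mean [ 0.5054 -0.2912  0.0463] rect [ 0.5004 -0.3026  0.1289  0.0998] 23.8 med z 0.0461766342858729
button 663 mean [ 0.4768 -0.3101  0.0693] rect [ 0.4776 -0.3118  0.0387  0.0391] 23.8 med z 0.06961013050151049
```

```bash
python3 -m pendant '[{"travel":[-0.3,-0.23,0.1],"rot":[0,0,0],"fingers":1},{"travel":[-0.6,-0.46,0.2],"rot":[0,0,0],"fingers":1},{"travel":[-0.754,-0.581,0.29],"rot":[0,0,0],"fingers":1},{"travel":[-0.754,-0.581,0.29],"rot":[0,0,0],"fingers":1},{"travel":[-0.754,-0.581,0.29],"rot":[0,0,0],"fingers":1}]'
python3 w.py 2
```

```text
clock: 3.55
tcp_pos: [0.5698, -0.0795, 0.2302]
orientation: [-0.001, 0.207, 0.978, 0.0]
wrist_force: [0.2, 1.0, -0.2]
finger_gap: 0.0854
grip_force: 0.0
3.55 [ 0.5698 -0.0795  0.2302] [-0.0008  0.2068  0.9784  0.0004] [-0.2786  0.3124  0.0766  1.3367  0.0007  0.1381]
griptop 629 mean [ 0.5713 -0.0826  0.1801] rect [ 0.5721 -0.0831  0.0204  0.021 ] 7.9 med z 0.1807054479750798
gearbox 10750 mean [ 0.5672 -0.0219  0.0956] rect [ 0.5751 -0.0281  0.13    0.1289] 81.3 med z 0.09575818179953677
arm 1467 mean [ 0.5729 -0.0447  0.119 ] rect [ 0.5773 -0.0533  0.0352  0.0853] 3.9 med z 0.11918646091775004
nut 316 mean [ 0.5753 -0.0285  0.1258] rect [ 0.5758 -0.0285  0.0182  0.0173] 22.6 med z 0.1258459209300977
console 5908 mean [ 0.5043 -0.2938  0.0463] rect [ 0.5009 -0.302   0.1289  0.0997] 23.9 med z 0.046146200985582864
button 990 mean [ 0.4779 -0.3102  0.0694] rect [ 0.4781 -0.3121  0.0397  0.0391] 45.5 med z 0.06965174684380024
```

View pics/w2.png

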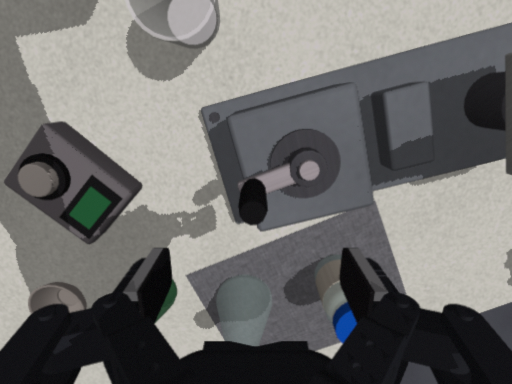

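```bash
python3 -m pendant '[{"travel":[-0.027,-0.02,0.2],"rot":[0,0,0],"fingers":1},{"travel":[-0.027,-0.02,0.4],"rot":[0,0,0],"fingers":1},{"travel":[-0.027,-0.02,0.61],"rot":[0,0,0],"fingers":1},{"travel":[-0.027,-0.02,0.61],"rot":[0,0,0],"fingers":1}]'
python3 -m pendant '[{"travel":[0,0,0],"rot":[0,0,0],"fingers":-1},{"travel":[0,0,0],"rot":[0,0,0],"fingers":-1},{"travel":[0,0,0],"rot":[0,0,0],"fingers":-1},{"travel":[0,0,0],"rot":[0,0,0],"fingers":-1},{"travel":[0,0,0],"rot":[0,0,0],"fingers":-1},{"travel":[0,0,0],"rot":[0,0,0],"fingers":-1},{"travel":[0,0,0],"rot":[0,0,0],"fingers":-1},{"travel":[0,0,0],"rot":[0,0,0],"fingers":-1}]' 30
```

```text
clock: 4.0
tcp_pos: [0.57, -0.0821, 0.155]
orientation: [-0.003, 0.206, 0.979, 0.0]
wrist_force: [-0.9, 0.6, -0.8]
finger_gap: 0.0855
grip_force: 0.0
clock: 4.8
tcp_pos: [0.5735, -0.0839, 0.1584]
orientation: [0.001, 0.207, 0.978, 0.001]
wrist_force: [0.2, 5.2, 6.0]
finger_gap: 0.0197
grip_force: 29.4
```

```bash
cat > circ.py <<'E'
import numpy as np,sys
# usage: circ.py start_deg then list of angles
t=np.array([[-.9143,.4049],[.4049,.9129]])
def P(a): a=np.radians(-93.8-a); return t@(.055*np.array([np.cos(a),np.sin(a)]))/.12
a0=float(sys.argv[1])
print(" ".join("%g:[%.3f,%.3f]"%(a,*(P(a)-P(a0))) for a in map(float,sys.argv[2:])))
E
python3 circ.py 0 8 20 40 60 80 100 120 140 160 180; python3 circ.py 180 200 220 240 260 280 300 320 340 360 380;python3 circ.py 20 40 60 80 100 120 140 160 180 200 220
```

```text
8:[0.061,-0.018] 20:[0.157,-0.028] 40:[0.314,-0.001] 60:[0.451,0.079] 80:[0.554,0.200] 100:[0.609,0.349] 120:[0.609,0.508] 140:[0.555,0.658] 160:[0.453,0.780] 180:[0.315,0.860]
200:[-0.157,0.028] 220:[-0.314,0.001] 240:[-0.451,-0.079] 260:[-0.554,-0.200] 280:[-0.609,-0.349] 300:[-0.609,-0.508] 320:[-0.555,-0.658] 340:[-0.453,-0.780] 360:[-0.315,-0.860] 380:[-0.158,-0.888]
40:[0.157,0.027] 60:[0.295,0.106] 80:[0.397,0.228] 100:[0.452,0.377] 120:[0.452,0.536] 140:[0.398,0.686] 160:[0.296,0.808] 180:[0.158,0.888] 200:[0.001,0.915] 220:[-0.155,0.888]
```

```bash
python3 -m pendant '[{"travel":[0.061,-0.018,0],"rot":[0,0,0],"fingers":-1},{"travel":[0.157,-0.028,0],"rot":[0,0,0],"fingers":-1},{"travel":[0.314,-0.001,0],"rot":[0,0,0],"fingers":-1},{"travel":[0.451,0.079,0],"rot":[0,0,0],"fingers":-1},{"travel":[0.554,0.2,0],"rot":[0,0,0],"fingers":-1}]'
python3 - <<'E'
from h import *
s=env.get_state();print(s["tcp_pos"],s["wrist_force"],s["ft_torque"])
E
```

```text
clock: 5.3
tcp_pos: [0.5222, -0.0375, 0.1585]
orientation: [0.002, 0.208, 0.978, -0.002]
wrist_force: [3.5, -3.5, 2.7]
finger_gap: 0.0194
grip_force: 29.4
[ 0.52216669 -0.03746215  0.158527  ] [ 3.46818751 -3.53574894  2.6527018 ] [-0.67997264 -0.94990177  0.0172125 ]
```

```bash
python3 circ.py 80 100 120 140 160 180 200 220 240 260 280; python3 circ.py 280 300 320 340 360 380 400 420 440 460 480; python3 circ.py 480 500 520 540 560 580 600
```

```text
100:[0.055,0.149] 120:[0.055,0.308] 140:[0.001,0.458] 160:[-0.101,0.580] 180:[-0.239,0.659] 200:[-0.396,0.687] 220:[-0.553,0.660] 240:[-0.691,0.581] 260:[-0.793,0.459] 280:[-0.848,0.310]
300:[-0.000,-0.159] 320:[0.054,-0.308] 340:[0.156,-0.430] 360:[0.294,-0.510] 380:[0.451,-0.538] 400:[0.607,-0.511] 420:[0.745,-0.432] 440:[0.848,-0.310] 460:[0.902,-0.161] 480:[0.903,-0.002]
500:[-0.054,0.149] 520:[-0.156,0.271] 540:[-0.294,0.351] 560:[-0.451,0.379] 580:[-0.608,0.352] 600:[-0.746,0.273]
```

```bash
python3 -m pendant '[{"travel":[0.055,0.149,0],"rot":[0,0,0],"fingers":-1},{"travel":[0.055,0.308,0],"rot":[0,0,0],"fingers":-1},{"travel":[0.001,0.458,0],"rot":[0,0,0],"fingers":-1},{"travel":[-0.101,0.58,0],"rot":[0,0,0],"fingers":-1},{"travel":[-0.239,0.659,0],"rot":[0,0,0],"fingers":-1},{"travel":[-0.396,0.687,0],"rot":[0,0,0],"fingers":-1},{"travel":[-0.553,0.66,0],"rot":[0,0,0],"fingers":-1},{"travel":[-0.691,0.581,0],"rot":[0,0,0],"fingers":-1},{"travel":[-0.793,0.459,0],"rot":[0,0,0],"fingers":-1},{"travel":[-0.848,0.31,0],"rot":[0,0,0],"fingers":-1}]'
python3 -m pendant '[{"travel":[0,-0.159,0],"rot":[0,0,0],"fingers":-1},{"travel":[0.054,-0.308,0],"rot":[0,0,0],"fingers":-1},{"travel":[0.156,-0.43,0],"rot":[0,0,0],"fingers":-1},{"travel":[0.294,-0.51,0],"rot":[0,0,0],"fingers":-1},{"travel":[0.451,-0.538,0],"rot":[0,0,0],"fingers":-1},{"travel":[0.607,-0.511,0],"rot":[0,0,0],"fingers":-1},{"travel":[0.745,-0.432,0],"rot":[0,0,0],"fingers":-1},{"travel":[0.848,-0.31,0],"rot":[0,0,0],"fingers":-1},{"travel":[0.902,-0.161,0],"rot":[0,0,0],"fingers":-1},{"travel":[0.903,-0.002,0],"rot":[0,0,0],"fingers":-1}]'
python3 - <<'E'
from h import *
np.set_printoptions(precision=4,suppress=True)
c=cam("scene"); img,dep=env.read_camera("scene"); cv2.imwrite("pics/s1.png",cv2.resize(img[90:230,230:400],None,fx=4.2,fy=4.2,interpolation=cv2.INTER_CUBIC))
v,u=np.nonzero(dep>0); P=pts(c,np.c_[u,v],dep[v,u]); x,y,z=P.T
k=(abs(x-.62)<.045)&(abs(y-.208)<.04)&(z>.145)&(z<.25); print(np.histogram(z[k],bins=np.arange(.145,.25,.003)))
E
```

```text
clock: 6.3
tcp_pos: [0.6304, -0.0428, 0.1584]
orientation: [0.0, 0.207, 0.978, 0.001]
wrist_force: [-5.6, 6.3, 8.6]
finger_gap: 0.0198
grip_force: 30.4
clock: 7.3
tcp_pos: [0.5295, -0.0, 0.1584]
orientation: [0.0, 0.208, 0.978, -0.001]
wrist_force: [-0.9, -4.0, 6.9]
finger_gap: 0.0199
grip_force: 30.2
(array([  3,  23,  88,  64, 106,  32,  16,  27,  24,  15,  25,  78, 159,
        13,   0,   0,   0,   0,   0,   0,   3,   2,   4,   5,   6,   5,
         6,   6,   7,  15,   9,   8,  10,  10]), array([0.145, 0.148, 0.151, 0.154, 0.157, 0.16 , 0.163, 0.166, 0.169,
       0.172, 0.175, 0.178, 0.181, 0.184, 0.187, 0.19 , 0.193, 0.196,
       0.199, 0.202, 0.205, 0.208, 0.211, 0.214, 0.217, 0.22 , 0.223,
       0.226, 0.229, 0.232, 0.235, 0.238, 0.241, 0.244, 0.247]))
```

View pics/s1.png

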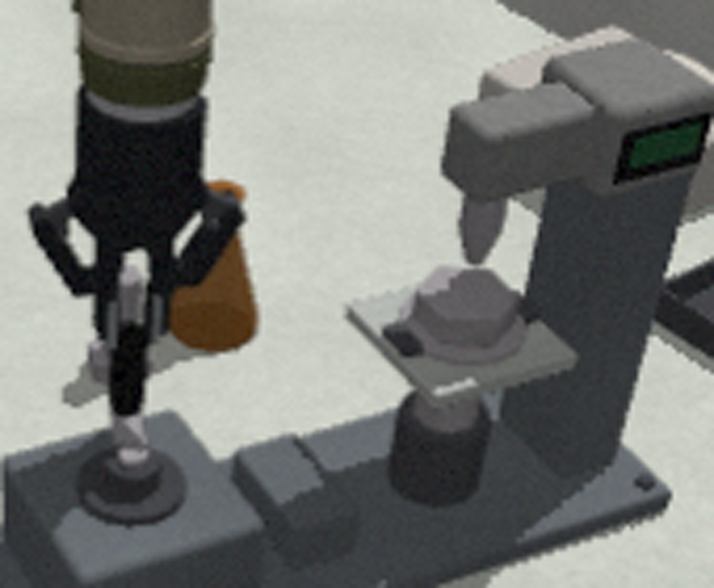

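```bash
python3 circ.py 480 500 520 540 560 580 600 620 640 660 680; python3 circ.py 680 690
```

```text
500:[-0.054,0.149] 520:[-0.156,0.271] 540:[-0.294,0.351] 560:[-0.451,0.379] 580:[-0.608,0.352] 600:[-0.746,0.273] 620:[-0.848,0.151] 640:[-0.903,0.002] 660:[-0.903,-0.157] 680:[-0.849,-0.307]
690:[0.046,-0.065]
```

```bash
python3 -m pendant '[{"travel":[-0.054,0.149,0],"rot":[0,0,0],"fingers":-1},{"travel":[-0.156,0.271,0],"rot":[0,0,0],"fingers":-1},{"travel":[-0.294,0.351,0],"rot":[0,0,0],"fingers":-1},{"travel":[-0.451,0.379,0],"rot":[0,0,0],"fingers":-1},{"travel":[-0.608,0.352,0],"rot":[0,0,0],"fingers":-1},{"travel":[-0.746,0.273,0],"rot":[0,0,0],"fingers":-1},{"travel":[-0.848,0.151,0],"rot":[0,0,0],"fingers":-1},{"travel":[-0.903,0.002,0],"rot":[0,0,0],"fingers":-1},{"travel":[-0.903,-0.157,0],"rot":[0,0,0],"fingers":-1},{"travel":[-0.849,-0.307,0],"rot":[0,0,0],"fingers":-1}]'
python3 -m pendant '[{"travel":[0.046,-0.065,0],"rot":[0,0,0],"fingers":-1},{"travel":[0.046,-0.065,0],"rot":[0,0,0],"fingers":-1},{"travel":[0.046,-0.065,0],"rot":[0,0,0],"fingers":-1},{"travel":[0.046,-0.065,0],"rot":[0,0,0],"fingers":1},{"travel":[0.046,-0.065,0],"rot":[0,0,0],"fingers":1},{"travel":[0.046,-0.065,0],"rot":[0,0,0],"fingers":1},{"travel":[0.046,-0.065,0],"rot":[0,0,0],"fingers":1},{"travel":[0.046,-0.065,0],"rot":[0,0,0],"fingers":1}]'
python3 - <<'E'
from h import *
np.set_printoptions(precision=4,suppress=True)
c=cam("scene"); img,dep=env.read_camera("scene")
v,u=np.nonzero(dep>0); P=pts(c,np.c_[u,v],dep[v,u]); x,y,z=P.T
k=(abs(x-.62)<.045)&(abs(y-.208)<.04)&(z>.16)&(z<.25); print(np.histogram(z[k],bins=np.arange(.16,.23,.002)))
E
```

```text
clock: 8.35
tcp_pos: [0.6093, -0.0738, 0.1584]
orientation: [0.001, 0.207, 0.978, 0.002]
wrist_force: [-2.1, 9.9, 7.7]
finger_gap: 0.0192
grip_force: 30.6
clock: 9.15
tcp_pos: [0.6005, -0.0793, 0.1569]
orientation: [-0.0, 0.207, 0.978, -0.0]
wrist_force: [0.2, 0.5, 0.3]
finger_gap: 0.0852
grip_force: 0.0
(array([  8,  55,  70,  30,  68,  68,  13,  14,  13,  19,  18,   9,  18,
        16,  16,  34, 110,  82,   7,   0,   0,   0,   2,   1,   1,   3,
         3,   2,   4,   3,   5,   3,   4,   3]), array([0.16 , 0.162, 0.164, 0.166, 0.168, 0.17 , 0.172, 0.174, 0.176,
       0.178, 0.18 , 0.182, 0.184, 0.186, 0.188, 0.19 , 0.192, 0.194,
       0.196, 0.198, 0.2  , 0.202, 0.204, 0.206, 0.208, 0.21 , 0.212,
       0.214, 0.216, 0.218, 0.22 , 0.222, 0.224, 0.226, 0.228]))
```

```bash
python3 -m pendant '[{"travel":[0,0,-0.3],"rot":[0,0,0],"fingers":1},{"travel":[0,0,-0.6],"rot":[0,0,0],"fingers":1},{"travel":[0.2,0,-0.92],"rot":[0,0,0],"fingers":1},{"travel":[0.5,0.1,-0.92],"rot":[-0.13,0,0],"fingers":1},{"travel":[0.8,0.3,-0.92],"rot":[-0.27,0,0],"fingers":1},{"travel":[0.8,0.4,-0.92],"rot":[-0.4,0,0],"fingers":1},{"travel":[0.8,0.4,-0.92],"rot":[-0.53,0,0],"fingers":1},{"travel":[0.8,0.4,-0.92],"rot":[-0.667,0,0],"fingers":1},{"travel":[0.8,0.4,-0.92],"rot":[-0.667,0,0],"fingers":1},{"travel":[0.8,0.4,-0.92],"rot":[-0.667,0,0],"fingers":1}]'
python3 w.py 3
python3 - <<'E'
from h import *
np.set_printoptions(precision=4,suppress=True)
d=np.load("w3.npz"); c=cam("wrist"); dep=d["dep"]; v,u=np.nonzero(dep>0); P=pts(c,np.c_[u,v],dep[v,u]); x,y,z=P.T
k=(abs(x-.614)<.04)&(abs(y-.208)<.04)&(z>.185)&(z<.25); print(np.histogram(z[k],bins=np.arange(.186,.232,.002)))
t=k&(z>.189)&(z<.199)
print("top",np.median(P[t],0)); n=k&(z>.2); print("nose",P[n].mean(0),np.sort(z[n])[:12])
E
```

```text
clock: 10.2
tcp_pos: [0.5321, 0.0027, 0.2671]
orientation: [0.07, 0.196, 0.919, 0.334]
wrist_force: [0.5, 0.3, 0.5]
finger_gap: 0.0853
grip_force: 0.0
10.2 [0.5321 0.0027 0.2671] [0.0704 0.1961 0.9193 0.3339] [-0.5489  0.1785 -0.1899  1.3111  0.6894 -0.1677]
gearbox 9251 mean [ 0.5528 -0.0303  0.0956] rect [ 0.5749 -0.0285  0.1297  0.1292] 80.9 med z 0.09577914454196612
arm 1187 mean [ 0.5767 -0.0445  0.1184] rect [ 0.5877 -0.0493  0.035   0.0835] 31.5 med z 0.11894478899276378
nut 282 mean [ 0.5747 -0.0289  0.1256] rect [ 0.5754 -0.0287  0.018   0.0178] 16.3 med z 0.1257948650894243
spec 2189 mean [0.6066 0.1955 0.1849] rect [0.617  0.208  0.0698 0.0699] 89.9 med z 0.19037764850823843
(array([ 71,  77,  66, 136, 933,   6,   0,   0,   0,   0,   5,  12,  17,
        16,  17,  17,  22,  18,  25,  25,  33,  28,  36]), array([0.186, 0.188, 0.19 , 0.192, 0.194, 0.196, 0.198, 0.2  , 0.202,
       0.204, 0.206, 0.208, 0.21 , 0.212, 0.214, 0.216, 0.218, 0.22 ,
       0.222, 0.224, 0.226, 0.228, 0.23 , 0.232]))
top [0.6079 0.2028 0.1949]
nose [0.6074 0.201  0.2334] [0.2067 0.2071 0.2072 0.2077 0.2078 0.2081 0.2082 0.2083 0.2084 0.2085
 0.2086 0.2087]
```

View pics/w3.png

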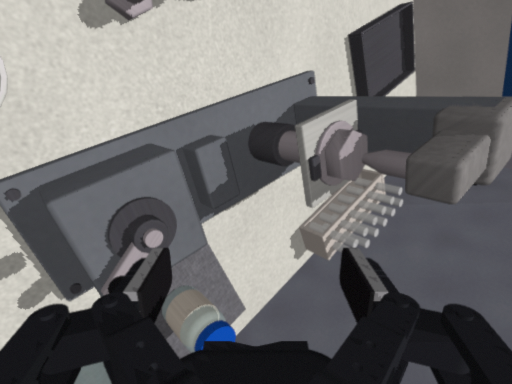

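```bash
python3 -m pendant '[{"travel":[0,0,0],"rot":[0.13,0,0],"fingers":-1},{"travel":[0,0,0],"rot":[0.27,0,0],"fingers":-1},{"travel":[0,0,0],"rot":[0.4,0,0],"fingers":-1},{"travel":[0,0,0],"rot":[0.53,0,0],"fingers":-1},{"travel":[0,0,0],"rot":[0.667,0,0],"fingers":-1},{"travel":[0,0,0],"rot":[0.667,0,0],"fingers":-1},{"travel":[0,0,0],"rot":[0.667,0,0],"fingers":-1}]' 20
python3 -m pendant '[{"travel":[-0.1,-0.4,0],"rot":[0,0,0],"fingers":-1},{"travel":[-0.217,-0.86,0],"rot":[0,0,0],"fingers":-1},{"travel":[-0.217,-0.86,0],"rot":[0,0,0],"fingers":-1}]'
python3 -m pendant '[{"travel":[-0.1,-0.4,0],"rot":[0,0,0],"fingers":-1},{"travel":[-0.217,-0.86,0.2],"rot":[0,0,0],"fingers":-1},{"travel":[-0.217,-0.86,0.2],"rot":[0,0,0],"fingers":-1}]'
python3 -m pendant '[{"travel":[-0.1,-0.4,0],"rot":[0,0,0],"fingers":-1},{"travel":[-0.217,-0.86,0.2],"rot":[0,0,0],"fingers":-1},{"travel":[-0.217,-0.86,0.5],"rot":[0,0,0],"fingers":-1},{"travel":[-0.217,-0.86,0.5],"rot":[0,0,0],"fingers":-1},{"travel":[-0.217,-0.86,0.5],"rot":[0,0,0],"fingers":-1}]'
python3 w.py 4
```

```text
clock: 10.95
tcp_pos: [0.533, 0.0057, 0.2684]
orientation: [0.001, 0.205, 0.979, 0.001]
wrist_force: [-0.7, 0.8, -0.3]
finger_gap: 0.0002
grip_force: 0.0
clock: 11.25
tcp_pos: [0.5133, -0.1059, 0.2677]
orientation: [0.001, 0.21, 0.978, -0.0]
wrist_force: [-0.4, -0.0, -0.4]
finger_gap: -0.0
grip_force: 0.0
clock: 11.55
tcp_pos: [0.4945, -0.2101, 0.2421]
orientation: [-0.0, 0.21, 0.978, 0.0]
wrist_force: [-0.4, 0.2, -0.2]
finger_gap: 0.0001
grip_force: 0.0
clock: 12.05
tcp_pos: [0.4771, -0.3103, 0.1835]
orientation: [-0.001, 0.208, 0.978, 0.001]
wrist_force: [-0.3, 0.0, 0.1]
finger_gap: 0.0001
grip_force: 0.0
12.05 [ 0.4771 -0.3103  0.1835] [-0.0008  0.208   0.9781  0.0011] [-0.7183  0.3153 -0.034   1.224   0.0011 -0.2992]
console 7904 mean [ 0.4995 -0.2983  0.0464] rect [ 0.5003 -0.3031  0.1286  0.0989] 23.6 med z 0.04629207890315651
button 1266 mean [ 0.4766 -0.3126  0.0697] rect [ 0.4772 -0.3128  0.0389  0.0384] 66.3 med z 0.06979089532729288
```

```bash
python3 -m pendant '[{"travel":[0,-0.02,0.25],"rot":[0,0,0],"fingers":-1},{"travel":[0,-0.02,0.5],"rot":[0,0,0],"fingers":-1},{"travel":[0,-0.02,0.7],"rot":[0,0,0],"fingers":-1},{"travel":[0,-0.02,0.74],"rot":[0,0,0],"fingers":-1},{"travel":[0,-0.02,0.74],"rot":[0,0,0],"fingers":-1}]'
python3 -m pendant '[{"travel":[0,0,0.05],"rot":[0,0,0],"fingers":-1},{"travel":[0,0,0.08],"rot":[0,0,0],"fingers":-1},{"travel":[0,0,0.08],"rot":[0,0,0],"fingers":-1},{"travel":[0,0,0.08],"rot":[0,0,0],"fingers":-1}]'
```

```text
clock: 12.6
tcp_pos: [0.4779, -0.3126, 0.0961]
orientation: [0.001, 0.207, 0.978, -0.0]
wrist_force: [-0.0, -0.7, -0.2]
finger_gap: -0.0003
grip_force: 0.0
clock: 13.0
tcp_pos: [0.4773, -0.3134, 0.0857]
orientation: [0.0, 0.207, 0.978, -0.0]
wrist_force: [-0.0, -1.5, 0.5]
finger_gap: -0.0
grip_force: 0.0
```

```bash
for i in 1; do :; done; python3 -m pendant '[{"travel":[0,0,0.02],"rot":[0,0,0],"fingers":-1},{"travel":[0,0,0.03],"rot":[0,0,0],"fingers":-1},{"travel":[0,0,0.03],"rot":[0,0,0],"fingers":-1},{"travel":[0,0,0.03],"rot":[0,0,0],"fingers":-1}]'
python3 -m pendant '[{"travel":[0,0,0.02],"rot":[0,0,0],"fingers":-1},{"travel":[0,0,0.03],"rot":[0,0,0],"fingers":-1},{"travel":[0,0,0.03],"rot":[0,0,0],"fingers":-1},{"travel":[0,0,0.03],"rot":[0,0,0],"fingers":-1}]'
```

```text
clock: 13.4
tcp_pos: [0.477, -0.3133, 0.0815]
orientation: [-0.0, 0.207, 0.978, 0.0]
wrist_force: [-0.2, -0.3, -0.1]
finger_gap: -0.0001
grip_force: 0.0
clock: 13.8
tcp_pos: [0.477, -0.3132, 0.0779]
orientation: [-0.0, 0.207, 0.978, 0.0]
wrist_force: [0.2, -0.2, 0.9]
finger_gap: -0.0001
grip_force: 0.0
```

```bash
python3 -m pendant '[{"travel":[0,0,0.02],"rot":[0,0,0],"fingers":-1},{"travel":[0,0,0.02],"rot":[0,0,0],"fingers":-1},{"travel":[0,0,0.02],"rot":[0,0,0],"fingers":-1}]'
python3 -m pendant '[{"travel":[0,0,0.02],"rot":[0,0,0],"fingers":-1},{"travel":[0,0,0.02],"rot":[0,0,0],"fingers":-1},{"travel":[0,0,0.02],"rot":[0,0,0],"fingers":-1}]'
python3 - <<'E'
from h import *
img,dep=env.read_camera("scene"); cv2.imwrite("pics/s2.png",cv2.resize(img[170:290,90:230],None,fx=4.5,fy=4.5,interpolation=cv2.INTER_CUBIC)); print([env.get_state()["wrist_force"]for _ in range(1)])
E
```

```text
clock: 14.1
tcp_pos: [0.477, -0.3132, 0.0755]
orientation: [-0.0, 0.207, 0.978, 0.0]
wrist_force: [-0.2, -0.6, 0.2]
finger_gap: 0.0002
grip_force: 0.0
clock: 14.4
tcp_pos: [0.477, -0.3132, 0.073]
orientation: [-0.0, 0.207, 0.978, 0.0]
wrist_force: [1.4, -0.7, 0.4]
finger_gap: 0.0001
grip_force: 0.0
[array([-0.1738733 ,  0.5499524 , -0.69790479])]
```

View pics/s2.png

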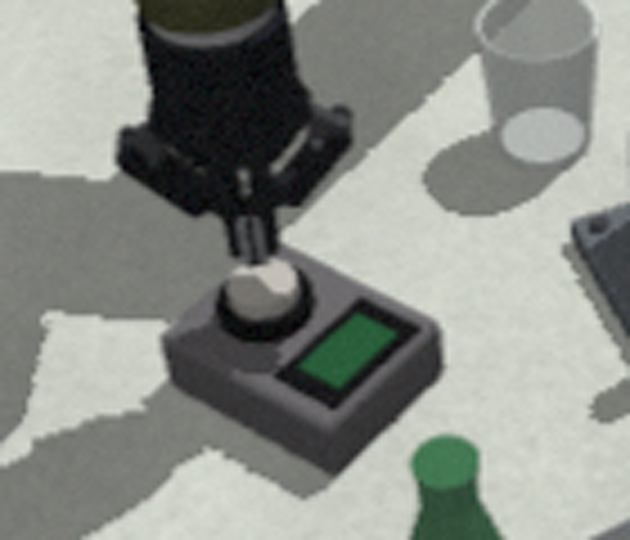

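Run:
```python
from h import *
np.set_printoptions(precision=4,suppress=True,linewidth=200)
c=cam("scene"); img,dep=env.read_camera("scene")
for z in (.054,.062,.07,.08): print(z,(proj(c,[[.477+.003,-.313,z]])[0]-[90,170])*4.5)
for v in range(222,246,2):
    us=np.arange(138,162,2); P=pts(c,np.c_[us,0*us+v],dep[v,us]); print(v,(P*1000).astype(int)[:,2],(P*1000).astype(int)[:,0])
img,dep=env.read_camera("wrist"); cv2.imwrite("pics/w5.png",img); print(env.get_state()["tau"],env.get_state()["wrist_force"])
```

```text
0.054 [262.3247 296.4779]
0.062 [260.5486 286.6047]
0.07 [258.7556 276.6409]
0.08 [256.4904 264.0566]
222 [ -2   1 109 114 113 112 105   0   0   0   0   0] [357 364 481 489 490 492 487 382 383 387 390 392]
224 [  0   2 107 105 102 106 101  46  45   0   1   0] [367 372 485 486 486 493 490 436 438 394 399 400]
226 [  2   0  96 101  98  97  92  44  48  46  41   0] [378 377 481 488 489 490 487 441 448 449 447 409]
228 [ 1  0  0  0 94 91 71 71 42 45 47 45] [383 386 388 392 491 491 473 475 449 455 460 460]
230 [ 1  0 69 68 70 70 69 72 71 57 43 46] [391 392 466 469 473 476 478 483 485 474 463 468]
232 [ 0 55 68 72 72 66 70 69 67 66 56 42] [397 456 473 479 481 479 485 487 488 489 482 472]
234 [43 55 68 67 70 67 68 69 69 64 56 45] [448 463 479 481 486 486 490 494 497 494 489 481]
236 [55 56 68 68 68 70 69 68 63 57 58 46] [467 470 485 488 491 496 498 499 497 494 498 489]
238 [53 56 60 66 65 65 64 62 58 58 57 44] [472 478 485 493 495 498 499 499 499 502 503 494]
240 [44 58 58 54 58 60 57 57 57 58 51 45] [469 486 489 488 494 499 499 502 505 508 504 501]
242 [42 50 51 54 58 58 57 58 55 52 43 42] [475 485 489 494 501 504 505 509 509 509 503 505]
244 [45 41 46 52 52 50 52 52 47 47 46 43] [484 483 490 499 502 502 507 510 508 510 512 512]
[  0.0004 -49.1545  26.9102   0.0034   0.      -0.    ] [-0.032   0.1129 -0.533 ]
```

View pics/w5.png

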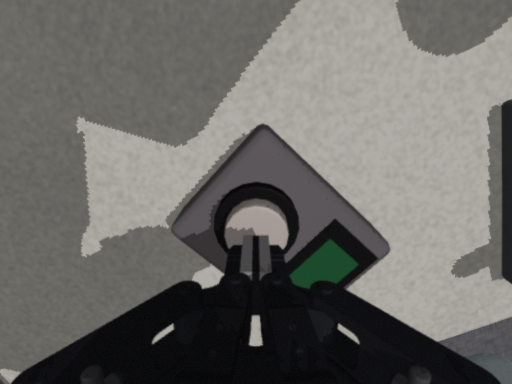

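Run:
```python
from h import *
np.set_printoptions(precision=4,suppress=True,linewidth=200)
c=cam("wrist"); img,dep=env.read_camera("wrist"); print(env.get_state()["tcp_pos"])
for v in range(228,276,4):
    us=np.array([244,250,258,264]); P=pts(c,np.c_[us,0*us+v],dep[v,us]); print(v,np.c_[P[:,0],P[:,1],P[:,2]][1:3].ravel(), dep[v,us])
```

```text
[ 0.4771 -0.3133  0.0732]
228 [ 0.4715 -0.3145  0.0694  0.4735 -0.3102  0.0691] [0.177  0.1769 0.1772 0.1769]
232 [ 0.4735 -0.3154  0.0703  0.4761 -0.3113  0.0688] [0.1765 0.1767 0.1784 0.1766]
236 [ 0.4657 -0.3115  0.0929  0.4672 -0.3076  0.0933] [0.1524 0.1525 0.1521 0.1532]
240 [ 0.4659 -0.3115  0.097   0.4681 -0.308   0.0959] [0.1474 0.1487 0.1499 0.1484]
244 [ 0.4662 -0.3116  0.1007  0.4674 -0.3078  0.1014] [0.1448 0.1453 0.1444 0.1444]
248 [ 0.4655 -0.3112  0.1061  0.467  -0.3077  0.1062] [0.1403 0.1399 0.1398 0.14  ]
252 [ 0.4658 -0.3112  0.1094  0.4675 -0.3079  0.109 ] [0.1358 0.1368 0.1373 0.1374]
256 [ 0.4657 -0.3111  0.1133  0.4679 -0.3081  0.1118] [0.1333 0.1331 0.1348 0.1325]
260 [ 0.4663 -0.3113  0.1156  0.4676 -0.308   0.1158] [0.1314 0.1311 0.1308 0.1299]
264 [ 0.4658 -0.311   0.1199  0.4036 -0.2809  0.2307] [0.1278 0.1269 0.     0.128 ]
268 [ 0.4658 -0.311   0.1229  0.4673 -0.3079  0.1227] [0.1239 0.1239 0.1242 0.1242]
272 [ 0.4656 -0.3108  0.1262  0.4675 -0.3081  0.1253] [0.1213 0.1207 0.1219 0.121 ]
```

```bash
python3 -m pendant '[{"travel":[0,0,0.06],"rot":[0,0,0],"fingers":-1},{"travel":[0,0,0.12],"rot":[0,0,0],"fingers":-1},{"travel":[0,0,0.16],"rot":[0,0,0],"fingers":-1},{"travel":[0,0,0.16],"rot":[0,0,0],"fingers":-1}]'
python3 -m pendant '[{"travel":[0,0,0.02],"rot":[0,0,0],"fingers":-1},{"travel":[0,0,0.04],"rot":[0,0,0],"fingers":-1},{"travel":[0,0,0.04],"rot":[0,0,0],"fingers":-1},{"travel":[0,0,0.04],"rot":[0,0,0],"fingers":-1}]'
```

```text
clock: 15.0
tcp_pos: [0.4767, -0.3129, 0.053]
orientation: [-0.001, 0.207, 0.978, 0.0]
wrist_force: [0.5, 1.1, 1.9]
finger_gap: -0.0002
grip_force: 1.1
clock: 15.4
tcp_pos: [0.4768, -0.3131, 0.0493]
orientation: [-0.0, 0.207, 0.978, 0.0]
wrist_force: [-3.2, 1.7, 3.7]
finger_gap: 0.0001
grip_force: 1.9
```

```bash
python3 -m pendant '[{"travel":[0,0,0.02],"rot":[0,0,0],"fingers":-1},{"travel":[0,0,0.03],"rot":[0,0,0],"fingers":-1},{"travel":[0,0,0.03],"rot":[0,0,0],"fingers":-1}]'
python3 -m pendant '[{"travel":[0,0,0.02],"rot":[0,0,0],"fingers":-1},{"travel":[0,0,0.02],"rot":[0,0,0],"fingers":-1},{"travel":[0,0,0.02],"rot":[0,0,0],"fingers":-1}]'
python3 - <<'E'
from h import *
for i in range(3):
    img,dep=env.read_camera("scene"); s=env.get_state(); print(s["wrist_force"],s["tcp_pos"])
E
```

```text
clock: 15.7
tcp_pos: [0.477, -0.3132, 0.0469]
orientation: [0.0, 0.207, 0.978, -0.0]
wrist_force: [-4.1, 3.3, 13.3]
finger_gap: -0.0001
grip_force: 6.3
clock: 16.0
tcp_pos: [0.4771, -0.3133, 0.0466]
orientation: [0.001, 0.207, 0.978, -0.001]
wrist_force: [-8.7, 6.5, 26.5]
finger_gap: 0.0001
grip_force: 13.4
[-7.20081084  6.58481496 27.20363128] [ 0.47713034 -0.31331855  0.04658085]
[-9.48018953  6.54910984 27.9555656 ] [ 0.47708653 -0.31330151  0.04654002]
[-8.10392614  7.41279842 26.540698  ] [ 0.47714519 -0.31332632  0.04658   ]
```

```bash
python3 -m pendant '[{"travel":[0,0,-0.05],"rot":[0,0,0],"fingers":-1},{"travel":[0,0,-0.15],"rot":[0,0,0],"fingers":-1},{"travel":[0,0,-0.5],"rot":[0,0,0],"fingers":-1},{"travel":[0,0,-0.9],"rot":[0,0,0],"fingers":-1},{"travel":[0,0,-1],"rot":[0,0,0],"fingers":-1},{"travel":[0,0,-1],"rot":[0,0,0],"fingers":-1}]'
python3 w.py 6
python3 - <<'E'
from h import *
np.set_printoptions(precision=4,suppress=True)
c=cam("scene"); img,dep=env.read_camera("scene"); cv2.imwrite("pics/s3.png",img)
v,u=np.nonzero(dep>0); P=pts(c,np.c_[u,v],dep[v,u]); x,y,z=P.T
k=(abs(x-.62)<.045)&(abs(y-.208)<.04)&(z>.188)&(z<.25); print(np.histogram(z[k],bins=np.arange(.188,.215,.002)))
E
```

```text
clock: 16.75
tcp_pos: [0.4789, -0.3148, 0.166]
orientation: [0.003, 0.207, 0.978, -0.001]
wrist_force: [0.4, -0.1, 0.3]
finger_gap: -0.0002
grip_force: 0.0
16.75 [ 0.4789 -0.3148  0.166 ] [ 0.0028  0.2074  0.9783 -0.0015] [-0.7217  0.3233 -0.0663  1.175   0.0001 -0.3039]
console 8823 mean [ 0.4993 -0.2981  0.0464] rect [ 0.5004 -0.3029  0.1285  0.0986] 23.4 med z 0.04628247646322692
button 1441 mean [ 0.4765 -0.3125  0.0697] rect [ 0.4776 -0.313   0.0382  0.039 ] 65.3 med z 0.0698124882388616
(array([ 22,  30, 110,  79,   8,   0,   0,   0,   1,   0,   3,   4,   2]), array([0.188, 0.19 , 0.192, 0.194, 0.196, 0.198, 0.2  , 0.202, 0.204,
       0.206, 0.208, 0.21 , 0.212, 0.214]))
```

View pics/s3.png

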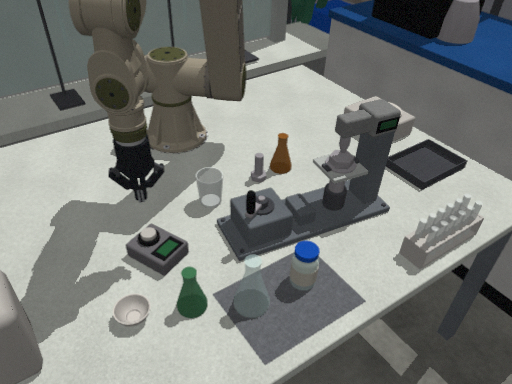

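The picture shows all the bystanders upright in their places. The button is back up at (148,235), and the specimen sits about 11 mm under the nose at (343,155).

```bash
python3 -c "
from workcell import env
print(env.hand_in())"
```

```text
the job is handed in; nothing more can be done
None
```

The job is handed in: the specimen top is about 11 mm (±1 mm) below the nose by the camera depths and never touched it. The button was then pressed to its stop (about 27 N at the wrist) and came back up, and the glassware and other things stand where they were.

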